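# Open the detector box and snap its circuit board home

## Robot

A 6-joint arm with a two-finger parallel gripper is mounted at the origin on the work surface. World frame = base frame: x ahead of the robot, y to its left, z up, the work surface at z = 0. Lengths are in m, angles in rad, forces in N, time in s.
With the tool pointing down it reaches from about 0.275 to 0.975 m from the base axis. Payload 8.4 kg.
Tool frame: the origin (TCP) lies midway between the tips of the shut fingers; the grasp point (between the pads) lies ctrl.pinch_z behind it (ctrl.pinch_z is the distance from the TCP to the grasp point, in m); z points along the fingers, y is the direction in which the jaws open and shut (so a half turn about z gives the same grasp; the last joint's range is limited). The gripper opens to 92 mm and grips with 3 to 60 N. Pads are 20 mm wide; open, the fingers measure 128 mm over their backs; the gripper's body (75 mm by 189 mm) begins 69 mm behind the grasp point.
Start: joints at [1.201, 0.353, 1.633, -0, 1.155, -0.002], TCP at [0.225, 0.583, 0.215] pointing down, gripper open.
Joint ranges: [-2.63, 2.63], [-0.92, 2.1], [0.06, 2.66], [-1.3, 4.44], [0, 2.69], [-3.02, 3.02]. Speed limits (rad/s): [2.22, 2.22, 2.79, 3.14, 3.14, 3.14].

## Interface

Orientations are given as [roll, pitch, yaw] about the fixed x, y, z axes, in that order (R = Rz(yaw) Ry(pitch) Rx(roll)).
In Python, from bench import ctrl gives the robot as it stands.
- The arm moves only by the shell command python3 -m pendant 'ROWS' [OPENING]. ROWS is JSON, a list of rows, each a list of 2 entries, a list of its own where there are three numbers: the shift along the world's x, y, z in mm, then the turn, a rotation vector about the world's x, y, z in rad. In form: [[[x, y, z], [ax, ay, az]], ...]. A call has 1 to 8 rows; each row is the pose to reach, as a shift and turn from the pose commanded when the call began; what a row does not reach only later rows make up. A row lasts 1/10 s, in which the tool goes at most 50 mm and 8.59 degrees, less where a joint would pass 70% of its speed; a pose out of reach is approached as far as the arm can. A call with a gripper value outside its range is refused whole. OPENING is the opening, from 0 (shut) to 1 (fully open), set as the call begins (- or left out, the last holds). The fingers move at their own pace and stop on an object; the grip force is fixed at half the most. Time passes only in rows, so rows that repeat a pose let the fingers close. It gives the time, the measured TCP pose, the force and the opening at its end, in the units of the state.
- ctrl.get_state(): the state, without advancing time (a new reading comes with each control period).
- ctrl.get_image(name): name is "scene" or "top" or "wrist"; returns the picture (400x640x3 uint8, red, green, blue); there is no depth.
- ctrl.camera_info(name): a dict with "K" (3x3 intrinsics, pixels), "R" (3x3) and "t" (3): a world point X has camera coordinates R X + t; the wrist camera has in their place "T_tool_cam" (4x4, takes a point from camera to tool coordinates, whose origin is the TCP and whose axes are the flange's). Camera axes: x right, y down, z forward; pixel columns grow to the right and rows downward; lengths in m; the calibration is good to about 2 mm. The wrist camera is an equidistant fisheye: a pixel r from the principal point sees the ray r / f radians off the axis. A picture is of the moment at which its call begins: read the wrist's pose just before it. camera_info takes no time and is no camera call.
- ctrl.sign_off(): hands the job in, once; it reports no verdict.
Trained networks look in the newest picture that a camera, given by its name, has taken for a name from the list of things; names that differ only in an ending like _2 or _b are one class to them, and where a whole thing is asked for, a point or a joint stands for the part that bears it (a point fixed in the world has none). Each returns a list of dicts, best first, with "p" (0 to 1); they miss things now and then, are a little off and sometimes report something else, mostly with a low value. They report only what shows in the picture. A call takes as long as a camera call. They do not tell look-alikes from the thing itself.
- ctrl.search_frame(camera, query): "extent" ([left, top, right, bottom] in pixels, round what is visible of it).
- ctrl.place_of(camera, query): "position" ([column, row] in pixels: a listed point, or the origin of a listed thing).
The state is a dict: "time_s": time; "joints": joint angles; "qvel": joint speeds; "tau": joint torques, N m; "position": TCP position; "orientation": TCP orientation; "force": force on the tool from outside, world axes, zero at the start; "moment": the same for the moment, N m; "width": finger opening in m.
Only numpy, scipy, OpenCV 4.12 (cv2) and the standard library are available. Lean on these libraries where they do the work, as an engineer would, in place of code of your own. Each camera call takes 0.05 s, during which the arm holds its last target. There are 200 camera calls.

## Task

The circuit board in the detector box has come off its snap standoffs. Tip the loose lid up by its overhanging edge, opposite the two posts beside the box, until it stands on its other edge leaning back on the posts, and let go of it; then lift it off and set it down standing on edge in the empty slot of the cover rack, without dropping it. Then press the board down until all four standoffs have clicked, leaving the other things on the table where they are.

Things in the scene. Friction and masses are not known exactly. Their poses are not given: they have to be found in the camera images.
- housing: Fixed open-topped aluminium detector box, 120 (its x) x 150 (y) x 60 mm high, walls 5 mm, inner floor 5 mm above the table. Origin: centre of the underside, on the table; x points to the side with a ledge and two posts (point ledge), roughly to the robot's left. On its opposite (-x) side there are only two brass connectors at half height, 12 mm out, for looks only.
- ledge (a point): On the ledge at the box's +x side, at x=71, y=0, z=60 mm in the box's frame. The ledge, level with the rim, runs from x=55 to 114 mm; a 5 mm high stop strip crosses it here (front face at x=71). Two 13 mm steel posts stand behind at x=96.5, y=+-45 mm, tops 135 mm above the table. The lid, tipped on its +x edge past upright, leans back on them by 15 degrees, more if pushed on.
- lid: Loose grey lid: flat plate 142 (x) x 160 (y) x 6 mm, about 0.25 kg. Origin: centre of the plate's underside; z out of its upper face, x as the box's. It lies on the rim, underside 60 mm up, its centre at x=-9 mm in the box's frame, so its -x edge overhangs the wall by 20 mm. A 5 mm deep rib under it sits inside the walls with 3 mm play. Lifted there it pivots on its +x edge.
- lid_edge (a point): Middle of the lid's overhanging edge, opposite the posts, at mid-thickness: x=-71, z=3 mm in the lid's frame.
- lid_mid (a point): Centre of the lid plate, mid-thickness.
- board: Loose green circuit board 92 (x) x 124 (y) x 4 mm, 0.12 kg, under the lid at first. Origin: centre of its underside, axes as the box's. It lies on the four standoffs, underside 31 mm above the table, 20 mm when clicked; their pins pass its 10 mm holes at x=+-36, y=+-52 mm. A metal can and chips up to 7 mm high lie in the middle (|y| under 15 mm); the rest of its top is bare.
- hole0 (a point): Centre of board hole 0, on the board's underside, at x=-36, y=-52 mm in the board's frame, around standoff 0: a white 8 mm pin, top 35 mm above the table, with two sprung barbs 2 mm proud of the hole. The board's underside is 31 mm above the table while it rests on the barbs and 20 mm, on the shoulder, once snapped through. Each standoff takes about 5 N; it stays down.
- hole1 (a point): Centre of board hole 1, on the board's underside, at x=-36, y=52 mm in the board's frame, around standoff 1: a white 8 mm pin, top 35 mm above the table, with two sprung barbs 2 mm proud of the hole. The board's underside is 31 mm above the table while it rests on the barbs and 20 mm, on the shoulder, once snapped through. Each standoff takes about 5 N; it stays down.
- hole2 (a point): Centre of board hole 2, on the board's underside, at x=36, y=-52 mm in the board's frame, around standoff 2: a white 8 mm pin, top 35 mm above the table, with two sprung barbs 2 mm proud of the hole. The board's underside is 31 mm above the table while it rests on the barbs and 20 mm, on the shoulder, once snapped through. Each standoff takes about 5 N; it stays down.
- hole3 (a point): Centre of board hole 3, on the board's underside, at x=36, y=52 mm in the board's frame, around standoff 3: a white 8 mm pin, top 35 mm above the table, with two sprung barbs 2 mm proud of the hole. The board's underside is 31 mm above the table while it rests on the barbs and 20 mm, on the shoulder, once snapped through. Each standoff takes about 5 N; it stays down.
- rack: Fixed black cover rack, left or right of the box: base 100 (x) x 130 (y) x 6 mm, three upright panels 4 mm thick, tops 58 mm above the table, making two slots along its y. A fixed grey cover (150 mm long, top 81 mm above the table) stands in one slot, at x=34 mm; the other slot is empty. Origin: on the table under the middle of the empty slot.
- slot (a point): Middle of the empty slot's floor, 6 mm above the table; axes as the rack's (y along the slot). The slot is 32 mm wide (x) between panels 52 mm high, open at both ends and above.
- mount: Bystander: black lens mount on a post, foot 50 x 75 mm, 160 mm tall; origin under its foot.
- driver: Bystander: screwdriver lying on the table.
- jar: Bystander: glass jar 52 mm wide, 60 mm high.
- spool: Bystander: blue reel 90 mm wide, 30 mm high.
- clamp: Bystander: steel clamping fork 90 x 30 mm, 22 mm high.
- tubelens: Bystander: black lens tube 80 mm long on a foot, 40 mm high, beside the box where the rack is not.
Things that resemble listed ones, but are neither listed nor needed, are in the scene too. There is more than one size of the lid; the one meant has the size given above. Of the things that look like the housing, the larger one is meant.

How it is judged:
On the way, in this order (a step that is already met when the one before it is completed fails the run):
1. the lid stands tipped up on the box's ledge, leaning on the posts, let go (angle between lid's own z axis and vertical between 1.57 and 2.2 rad and x of lid_mid in the frame of housing between 0.04 and 0.11 m and z of lid_mid in the frame of housing above 0.11 m and contact force between lid and housing above 0.3 N and contact force between the fingers and lid below 0.1 N and linear speed of lid below 0.03 m/s), for 0.2 s.
2. the lid stands on edge in the empty slot of the rack, released (angle between lid's own z axis and vertical between 1.05 and 2.09 rad and x of lid_mid in the frame of slot between -0.03 and 0.03 m and y of lid_mid in the frame of slot between -0.045 and 0.045 m and z of lid_mid in the frame of slot between 0.055 and 0.086 m and contact force between the fingers and lid below 0.1 N and linear speed of lid below 0.03 m/s), for 0.2 s.
3. the board has clicked down over all four standoffs (z of each of hole0, hole1, hole2, hole3 in the frame of housing below 0.0225 m), for 0.2 s.
At the end, for the whole second after the job is handed in: The lid stands on edge, within 30 degrees of upright, on the floor of the empty slot, its middle within 30 mm across and 45 mm along, released and at rest; the board is snapped past all four standoffs, its underside less than 22.5 mm above the table at every hole, level to 0.04 rad, at rest (all of step 2 and all of step 3 and z of board in the frame of housing between 0.017 and 0.0225 m and angle between board's own z axis and vertical below 0.04 rad and linear speed of board below 0.03 m/s); the robot touches nothing.
It fails at once if a bystander is moved by more than 40 mm (distance of any of mount, driver, jar, spool, clamp, tubelens from where it was at the start of the episode above 0.04 m).
It fails at once if the lid is dropped or flung: faster than 0.8 m/s out of the fingers (linear speed of lid above 0.8 m/s and contact force between the fingers and lid below 0.1 N).
It also fails if it takes over 67 s, if anything falls off the work surface, if the arm or the gripper's body presses on something with over 40 N, if the wrist force passes 120 N, or if a joint passes its speed limit or range.

## Working session

There is one attempt and no reset: what is moved stays moved. The work goes in short steps, Python scripts to look and compute and a shell command to move; the robot and the scene stay as the last step left them, time stands still between calls to the robot, and variables do not carry over. Pictures are saved under pics/ and viewed, about 8 in all and at most 12, crops included, and the job is handed in when it is done.

```bash
mkdir -p pics; ls
cat > h.py <<'E'
import numpy as np, cv2
from bench import ctrl
def ray(cam,uv):
    c=ctrl.camera_info(cam);K=np.array(c["K"]);R=np.array(c["R"]);t=np.array(c["t"])
    d=R.T@np.linalg.solve(K,[uv[0],uv[1],1]);return -R.T@t,d
def at_z(cam,uv,z):
    o,d=ray(cam,uv);return o+d*(z-o[2])/d[2]
def proj(cam,X):
    c=ctrl.camera_info(cam);p=np.array(c["R"])@X+np.array(c["t"]);p=np.array(c["K"])@p;return p[:2]/p[2]
def tri(uv1,uv2,c1="top",c2="scene"):
    o1,d1=ray(c1,uv1);o2,d2=ray(c2,uv2);d1/=np.linalg.norm(d1);d2/=np.linalg.norm(d2)
    s=np.linalg.lstsq(np.stack([d1,-d2],1),o2-o1,rcond=None)[0];a=o1+s[0]*d1;b=o2+s[1]*d2
    return (a+b)/2,np.linalg.norm(a-b)
def save(cam,name,img=None):
    im=ctrl.get_image(cam) if img is None else img
    cv2.imwrite("pics/"+name+".png",cv2.cvtColor(im,cv2.COLOR_RGB2BGR));return im
E
python3 - <<'E'
from h import *
a=save("top","top0");b=save("scene","scene0")
print(ctrl.pinch_z,ctrl.get_state())
for q in ["housing","lid","rack","mount","driver","jar","spool","clamp","tubelens"]:
    for c in ["top","scene"]: print(q,c,[(np.round(r["extent"]).astype(int).tolist(),round(r["p"],2)) for r in ctrl.search_frame(c,q)])
for q in ["housing","lid","lid_edge","lid_mid","ledge","slot","rack"]:
    for c in ["top","scene"]: print(q,c,[(np.round(r["position"],1).tolist(),round(r["p"],2)) for r in ctrl.place_of(c,q)])
E
```

```text
pics
0.0187 {'time_s': 0.1, 'joints': array([ 1.20064060e+00,  3.53538855e-01,  1.63407763e+00,  6.59481739e-07,
        1.15520628e+00, -2.38218640e-03]), 'qvel': array([ 0.00129286, -0.00171673, -0.00221912,  0.00150639, -0.0013209 ,
       -0.00083214]), 'tau': array([-5.99080267e-04, -5.94904733e+01, -3.34932876e+01,  6.98949234e-02,
        1.82693114e-02, -7.04263903e-05]), 'position': array([0.22453535, 0.58278321, 0.21395613]), 'orientation': array([-3.14036255e+00, -3.53335969e-06,  2.77381884e+00]), 'force': array([ 0.1269113 ,  0.11088897, -0.6464606 ]), 'moment': array([-0.0043301 , -0.0276048 ,  0.00503047]), 'width': 0.09166930942271534}
housing top [([311, 102, 357, 151], 0.74), ([267, 166, 302, 225], 0.59)]
housing scene [([318, 244, 372, 305], 0.71), ([282, 190, 346, 230], 0.46), ([372, 162, 427, 212], 0.42)]
lid top [([193, 254, 294, 359], 0.93), ([289, 170, 355, 244], 0.82), ([352, 237, 456, 346], 0.66), ([157, 129, 205, 169], 0.4)]
lid scene [([291, 140, 370, 186], 0.83), ([164, 178, 252, 234], 0.73), ([285, 192, 344, 233], 0.64), ([297, 178, 360, 245], 0.47)]
rac
[... 844 characters left out ...]
d_edge top [([373.1, 316.6], 0.86), ([226.1, 279.0], 0.83), ([348.0, 207.3], 0.8), ([188.1, 155.1], 0.58)]
lid_edge scene [([230.1, 187.1], 0.96), ([282.9, 215.2], 0.95), ([355.6, 168.8], 0.82), ([342.1, 205.5], 0.59)]
lid_mid top [([244.2, 308.7], 0.91), ([403.8, 290.4], 0.81), ([322.3, 205.6], 0.58)]
lid_mid scene [([209.6, 202.7], 0.95), ([311.1, 210.8], 0.74), ([328.9, 160.2], 0.66), ([394.7, 199.5], 0.63), ([401.5, 258.9], 0.47)]
ledge top [([292.3, 193.4], 0.73), ([321.1, 122.0], 0.63)]
ledge scene [([344.3, 208.7], 0.93), ([356.0, 272.4], 0.73)]
slot top [([214.3, 210.3], 0.92)]
slot scene [([395.3, 195.9], 0.74), ([393.7, 199.0], 0.26)]
rack top [([215.7, 207.2], 0.63)]
rack scene []
```

View pics/top0.png

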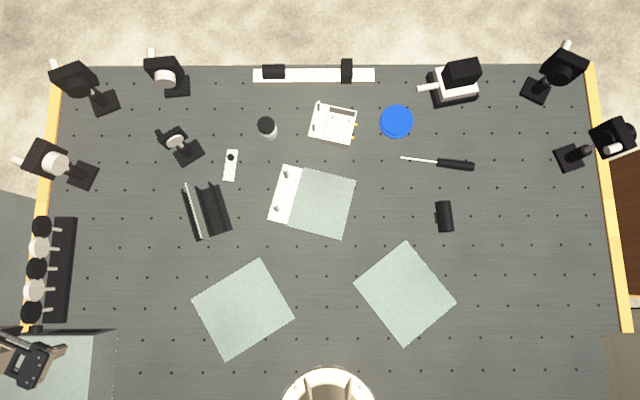

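View pics/scene0.png

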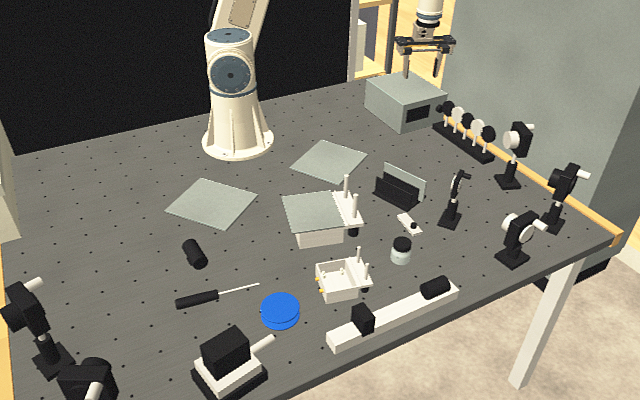

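Candidates: the lids at top pixels (243,308) and (403,290) lie flat on the table, and the one at (322,205) lies on the larger box, so I choose that one. For the box, (333,125) is the small open look-alike and (310,203) is the larger one. The rack is at (207,210), with its cover on the left and the empty slot at about (215,210). I'll check this in a close crop with measured corners.

```bash
cat >> h.py <<'E'
def Rp(name): return name
E
python3 - <<'E'
from h import *
im=cv2.imread("pics/top0.png")
hsv=cv2.cvtColor(im,cv2.COLOR_BGR2HSV)
print("lid px",hsv[205,325],hsv[205,335],"ledge",hsv[190,285], "table",hsv[250,300])
lid=hsv[205,325].astype(int)
m=(np.abs(im.astype(int)-im[205,325].astype(int)).max(2)<22).astype(np.uint8)
m[:160]=0;m[250:]=0;m[:,:260]=0;m[:,370:]=0
n,l,s,c=cv2.connectedComponentsWithStats(m);k=l[205,325];print(s[k])
cnt,_=cv2.findContours((l==k).astype(np.uint8),0,2)
r=cv2.minAreaRect(max(cnt,key=cv2.contourArea));bx=cv2.boxPoints(r);print(r)
P=np.array([at_z("top",p,0.066) for p in bx]);print(P.round(4),np.linalg.norm(np.diff(P,axis=0),axis=1))
for a,b in [((321.7,205.),(311.1,211.5)),((348,207.3),(282.9,215.2)),((214.3,210.3),(394.5,197.5)),((292.3,193.4),(344.3,208.7))]: print(tri(a,b))
big=im[150:250,170:370];big=cv2.resize(big,None,fx=4,fy=4,interpolation=cv2.INTER_CUBIC);cv2.imwrite("pics/crop.png",big)
print(at_z("top",(400,0),0.)-at_z("top",(401,0),0.))
E
```

```text
lid px [ 56  16 224] [ 57  13 220] ledge [ 30   2 254] table [ 33  20 151]
[ 285  168   71   72 3359]
((320.49078369140625, 202.3690643310547), (57.97121810913086, 61.457794189453125), 14.42077350616455)
[[ 0.4741  0.1031  0.066 ]
 [ 0.6286  0.0651  0.066 ]
 [ 0.5894 -0.0792  0.066 ]
 [ 0.437  -0.0373  0.066 ]] [0.15919304 0.14954565 0.1580944 ]
(array([0.52572943, 0.0097964 , 0.05773187]), np.float64(8.838975532324322e-05))
(array([ 0.51546885, -0.06277232,  0.06502088]), np.float64(0.013175996398925487))
(array([0.52218734, 0.29736308, 0.00246155]), np.float64(0.0019777899543082424))
(array([0.55833074, 0.08967799, 0.06029595]), np.float64(0.010268907231455158))
[1.40554498e-05 3.00685158e-03 0.00000000e+00]
```

View pics/crop.png

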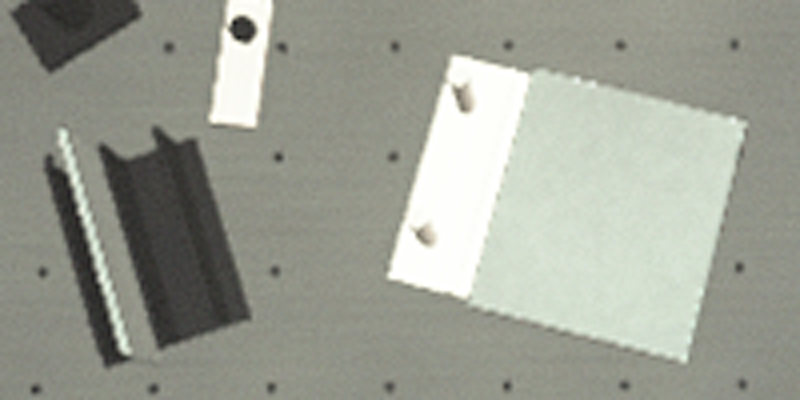

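The crop shows the thin lid on the large box at crop (610,210), with the white ledge and posts on its left. The rack is at (150,240), with the cover in its left slot and the right slot empty. Next I fit the poses and check them against an overlay.

```bash
cat >> h.py <<'E'
def T(x,y,yaw):
    c,s=np.cos(yaw),np.sin(yaw);M=np.eye(4);M[:2,:2]=[[c,-s],[s,c]];M[:2,3]=x,y;return M
def pt(M,p): return (M@np.r_[p,1])[:3]
def quad(img,cam,M,x0,x1,y0,y1,z,col,off,k):
    q=np.array([(proj(cam,pt(M,(a,b,z)))-off)*k for a,b in [(x0,y0),(x1,y0),(x1,y1),(x0,y1)]])
    cv2.polylines(img,[np.int32(q*16)],True,col,1,cv2.LINE_AA,4)
E
cat > fit.py <<'E'
from h import *
from scipy.optimize import least_squares
# lid corners in top px
c=np.array([[301.75,167],[356.75,180.5],[341.5,240.5],[287.5,224.5]])+0.0
loc=[(.062,-.08),(-.08,-.08),(-.08,.08),(.062,.08)]
f=lambda p:np.concatenate([proj("top",pt(T(*p),(a,b,.066)))-q for (a,b),q in zip(loc,c)])
s=least_squares(f,[.53,.02,1.33]);B=s.x;print("box",B.round(4),np.degrees(B[2]),s.fun.round(1))
# rack: cover top edge ends (x=.034,z=.081,y=+-.075)
c=np.array([[62,128],[127,352]])/4+[170,150]
g=lambda p:np.concatenate([proj("top",pt(T(*p),(.034,b,.081)))-q for b,q in zip((-.075,.075),c)])
s=least_squares(g,[.52,.29,1.85]);K=s.x;print("rack",K.round(4),np.degrees(K[2]),s.fun.round(1))
np.save("poses.npy",[B,K])
if __name__=="__main__":
    out=[]
    for cam,o,w,h,k in [("top",(170,150),200,100,4),("scene",(270,130),170,125,4)]:
        im=cv2.imread(f"pics/{cam}0.png")[o[1]:o[1]+h,o[0]:o[0]+w];im=cv2.resize(im,None,fx=k,fy=k,interpolation=cv2.INTER_CUBIC)
        M=T(*B);o=np.array(o)
        quad(im,cam,M,-.08,.062,-.08,.08,.066,(0,0,255),o,k)
        quad(im,cam,M,.055,.114,-.075,.075,.06,(255,0,0),o,k)
        for y in(-.045,.045): quad(im,cam,M,.09,.103,y-.0065,y+.0065,.135,(255,0,255),o,k)
        M=T(*K)
        quad(im,cam,M,.033,.035,-.075,.075,.081,(0,0,255),o,k)
        for x in(-.018,.018,.052): quad(im,cam,M,x-.002,x+.002,-.065,.065,.058,(0,255,255),o,k)
        im=cv2.resize(im,(600,300*1 if cam=="top" else 300));out.append(im)
    cv2.imwrite("pics/ov1.png",np.vstack(out))
E
python3 fit.py
```

```text
box [0.5327 0.018  1.3098] 75.04876888971931 [ 1.3 -0.6 -0.3 -0.6 -0.1 -0.3 -0.9  1.5]
rack [0.5228 0.2974 1.8978] 108.73740828222267 [-0.  -0.1  0.   0.1]
```

View pics/ov1.png

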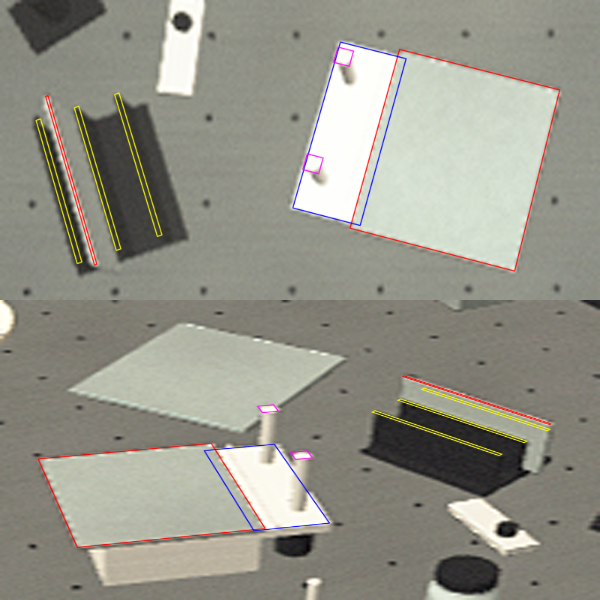

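The overlay matches in both views for the lid, ledge, post tops and rack panels. Next I plan the approach to the lid's overhanging edge.

```bash
cat > g.py <<'E'
from h import *
from scipy.spatial.transform import Rotation as Ro
B,K=np.load("poses.npy")
def tool(M,bx,by,bz,beta,flip=1):
    """TCP at frame-M (mm) with tilt beta deg below M's +x"""
    b=np.radians(beta);X,Y,Z=M[:3,0],M[:3,1],M[:3,2]
    z=np.cos(b)*X-np.sin(b)*Z;x=Y;y=np.cross(z,x)
    return pt(M,np.array([bx,by,bz])/1e3),Ro.from_matrix(np.stack([x,y,z],1))
def cur():
    s=ctrl.get_state();return np.array(s["position"]),Ro.from_euler("xyz",s["orientation"])
def rel(pose,c=None):
    p0,R0=c or cur();p,R=pose
    return ((p-p0)*1e3).round(0).astype(int).tolist(),(R*R0.inv()).as_rotvec().round(2).tolist()
E
python3 - <<'E'
from g import *
M=T(*B)
c=cur()
print(rel(tool(M,-190,0,260,60),c));print(rel(tool(M,-190,0,160,30),c));print(rel(tool(M,-108,0,93,30),c));print(rel(tool(M,-56,0,63,30),c))
E
```

```text
([259, -749, 45], [0.5, -0.16, 0.1])
([259, -749, -55], [1.0, -0.32, 0.1])
([280, -670, -122], [1.0, -0.32, 0.1])
([294, -619, -152], [1.0, -0.32, 0.1])
```

```bash
python3 -m pendant '[[[40,-40,60],[0,0,0]],[[80,-80,110],[0,0,0]],[[90,-130,130],[0,0,0]],[[110,-180,130],[0,0,0.05]],[[130,-230,130],[0,0,0.1]],[[150,-280,130],[0,0,0.1]],[[170,-330,130],[0,0,0.1]],[[180,-380,130],[0,0,0.1]]]' 0.435
python3 -m pendant '[[[20,-50,0],[0,0,0]],[[40,-100,0],[0.1,-0.03,0]],[[60,-150,0],[0.2,-0.06,0]],[[70,-200,0],[0.3,-0.1,0]],[[80,-250,0],[0.4,-0.13,0]],[[80,-300,0],[0.5,-0.16,0]],[[80,-350,-20],[0.5,-0.16,0]],[[80,-370,-60],[0.5,-0.16,0]]]'
python3 - <<'E'
from g import *
M=T(*B)
c=cur();print(ctrl.get_state()["joints"].round(2))
print(rel(tool(M,-190,0,160,30),c));print(rel(tool(M,-108,0,93,30),c));print(rel(tool(M,-56,0,63,30),c))
E
```

```text
time_s: 2.5
position: [0.3854, 0.265, 0.3434]
orientation: [3.141, 0.001, 2.874]
force: [0.7, 0.1, -0.4]
width: 0.0401
time_s: 3.3
position: [0.4619, -0.0549, 0.3114]
orientation: [2.616, 0.025, 2.865]
force: [1.2, 0.3, 0.1]
width: 0.0399
[-0.51  0.05  1.91  0.53  1.33 -1.98]
([22, -111, -151], [0.51, -0.11, 0.02])
([43, -31, -218], [0.51, -0.11, 0.02])
([56, 19, -248], [0.51, -0.11, 0.02])
```

```bash
python3 -m pendant '[[[5,-40,-20],[0.1,-0.02,0]],[[10,-75,-50],[0.2,-0.05,0]],[[20,-100,-90],[0.3,-0.07,0]],[[22,-111,-120],[0.4,-0.09,0.02]],[[22,-111,-151],[0.51,-0.11,0.02]],[[22,-111,-151],[0.51,-0.11,0.02]],[[22,-111,-151],[0.51,-0.11,0.02]],[[22,-111,-151],[0.51,-0.11,0.02]]]'
cat > st.py <<'E'
from g import *
import sys
M=T(*B);c=cur();s=ctrl.get_state()
print("j",s["joints"].round(2),"F",s["force"].round(1),"w",round(s["width"],4),"t",round(s["time_s"],1))
q=np.linalg.inv(M)@np.r_[c[0],1];z=(M[:3,:3].T@c[1].as_matrix())[:,2];print("box mm",(q[:3]*1e3).round(1),"beta",np.degrees(np.arctan2(-z[2],z[0])).round(1),"zy",z[1].round(3),"yy",(M[:3,:3].T@c[1].as_matrix())[:,1].round(2))
for a in sys.argv[1:]:
    v=[float(t) for t in a.split(",")];print(a,rel(tool(M,*v),c))
E
python3 st.py -108,0,93,30 -56,0,63,30
```

```text
time_s: 4.1
position: [0.4845, -0.1628, 0.1622]
orientation: [2.1, -0.003, 2.886]
force: [0.9, -0.1, 0.3]
width: 0.0402
j [-0.85  0.63  1.79  0.8   1.51 -2.56] F [ 0.9 -0.1  0.3] w 0.0402 t 4.1
box mm [-1.872e+02 -1.000e-01  1.622e+02] beta 30.3 zy 0.006 yy [0.51 0.   0.86]
-108,0,93,30 ([20, 77, -69], [0.0, -0.0, -0.0])
-56,0,63,30 ([34, 127, -99], [0.0, -0.0, -0.0])
```

```bash
python3 -m pendant '[[[10,35,-35],[0,0,0]],[[20,77,-69],[0,0,0]],[[20,77,-69],[0,0,0]],[[20,77,-69],[0,0,0]]]'
python3 - <<'E'
from g import *
a=save("scene","s1");b=save("top","t1")
A=cv2.resize(cv2.imread("pics/s1.png")[130:255,220:420],(800,500));cv2.imwrite("pics/s1c.png",A)
E
python3 st.py -108,0,93,30 -56,0,63,30
```

```text
time_s: 4.5
position: [0.5045, -0.0847, 0.0934]
orientation: [2.099, -0.002, 2.888]
force: [-0.4, -0.1, 0.9]
width: 0.0402
j [-0.74  0.71  1.89  0.9   1.35 -2.65] F [-0.2  0.   0.9] w 0.0397 t 4.6
box mm [-108.4   -0.3   93.2] beta 30.3 zy 0.005 yy [0.5  0.   0.86]
-108,0,93,30 ([0, 0, 0], [0.0, -0.0, -0.01])
-56,0,63,30 ([13, 51, -30], [0.0, -0.0, -0.01])
```

View pics/s1c.png

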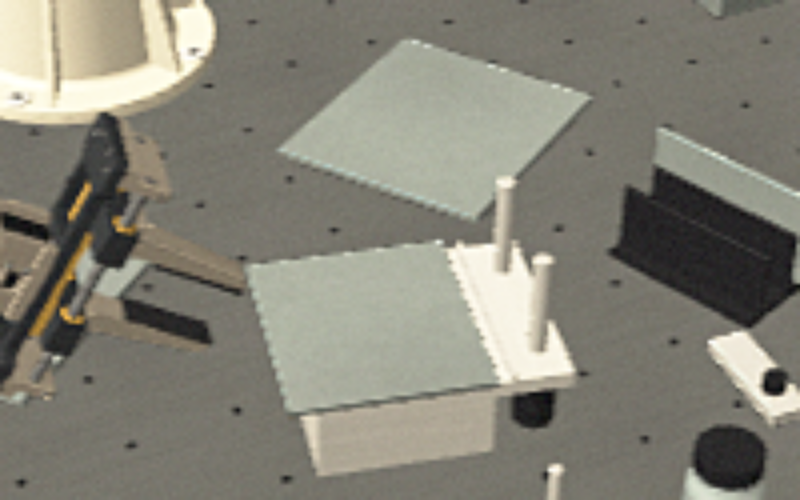

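Both fingers straddle the lid edge: the tips are at crop (240,290) above and (210,340) below, and the near edge is at (250,270)-(290,405). I'm moving in.

```bash
python3 -m pendant '[[[4,17,-10],[0,0,0]],[[8,34,-20],[0,0,0]],[[13,51,-30],[0,0,0]],[[13,51,-30],[0,0,0]],[[13,51,-30],[0,0,0]]]'
python3 - <<'E'
from g import *
M=T(*B);c=cur()
P=np.array([62,60.]);b=np.radians(30)
# lower finger contact follows lid bottom edge
E0=P+142*np.array([-1,0]);
for th in range(0,31,5):
    t=np.radians(th);d=P+142*np.array([-np.cos(t),np.sin(t)])-E0
    print(th,rel(tool(M,-56+d[0],0,63+6+d[1],30),c))
E
python3 st.py
```

```text
time_s: 5.1
position: [0.5163, -0.0338, 0.0602]
orientation: [2.096, -0.008, 2.886]
force: [0.3, -0.3, -0.2]
width: 0.04
0 ([2, -2, 9], [-0.0, -0.01, -0.01])
5 ([2, -2, 21], [-0.0, -0.01, -0.01])
10 ([2, 0, 33], [-0.0, -0.01, -0.01])
15 ([3, 2, 46], [-0.0, -0.01, -0.01])
20 ([4, 6, 57], [-0.0, -0.01, -0.01])
25 ([5, 11, 69], [-0.0, -0.01, -0.01])
30 ([7, 16, 80], [-0.0, -0.01, -0.01])
j [-0.65  0.75  1.94  0.99  1.27 -2.69] F [ 0.3 -0.3 -0.2] w 0.04 t 5.1
box mm [-54.3   2.4  60.2] beta 30.1 zy 0.008 yy [ 0.5  -0.    0.87]
```

```bash
python3 -m pendant '[[[1,-2,9],[0,0,0]],[[1,-2,21],[0,0,0]],[[1,0,33],[0,0,0]],[[2,2,46],[0,0,0]],[[3,6,57],[0,0,0]],[[4,11,69],[0,0,0]],[[5,16,80],[0,0,0]],[[5,16,80],[0,0,0]]]'
python3 - <<'E'
from g import *
save("scene","s2")
A=cv2.resize(cv2.imread("pics/s2.png")[110:235,240:400],(640,500));cv2.imwrite("pics/s2c.png",A)
E
python3 st.py
```

```text
time_s: 5.9
position: [0.5219, -0.0179, 0.1419]
orientation: [2.096, -0.005, 2.886]
force: [-0.0, -0.5, -1.1]
width: 0.04
j [-0.63  0.6   1.95  0.98  1.33 -2.57] F [-0.2 -1.2 -0.6] w 0.0401 t 6.0
box mm [-37.9   1.2 141. ] beta 30.1 zy 0.007 yy [ 0.5  -0.    0.86]
```

View pics/s2c.png

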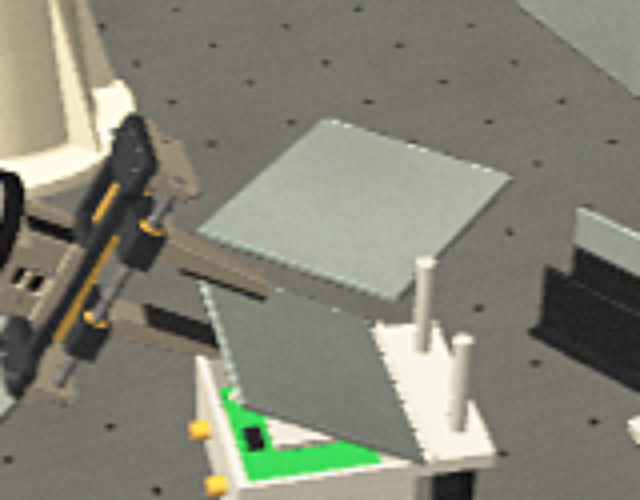

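The lid is tipped about 30° on its far edge, resting on the lower finger at crop (215,340), and the green board shows beneath. I'll close on it, re-centring as the jaws shut.

```bash
python3 -m pendant '[[[0,-1,-3],[0,0,0]],[[-1,-3,-6],[0,0,0]],[[-1,-5,-9],[0,0,0]],[[-2,-7,-12],[0,0,0]],[[-2,-7,-12],[0,0,0]],[[-2,-7,-12],[0,0,0]],[[-2,-7,-12],[0,0,0]]]' 0
cat > arc.py <<'E'
from g import *
import sys
M=T(*B);c=cur();q=(np.linalg.inv(M)@np.r_[c[0],1])[:3]*1e3;q=q[[0,2]]
z=(M[:3,:3].T@c[1].as_matrix())[:,2];b0=np.arctan2(-z[2],z[0]);yb=(np.linalg.inv(M)@np.r_[c[0],1])[1]*1e3
def lidU(th,px,pz): # upper corner of +x edge
    n=np.array([np.sin(th),np.cos(th)]); return np.array([px,pz])+(6*n if th<np.pi/2 else np.array([6,0]))
def ppos(th,px,pz,s): 
    n=np.array([np.sin(th),np.cos(th)]);e=np.array([-np.cos(th),np.sin(th)])
    return lidU(th,px,pz)+(142-s)*e-3*n-18.7*e
print("beta",np.degrees(b0))
from scipy.optimize import fsolve
th=b0
s=fsolve(lambda v:ppos(th,v[0],60,v[1])-q,[62,14]);print("pivot x, s:",s)
px0,sg=s[0],s[1]
for d in range(int(np.degrees(b0))//8*8+8,107,8):
    t=np.radians(d);px=px0+(64.5-px0)*min(1,(d-30)/60)
    p=ppos(t,px,60.5,sg);print(d,rel(tool(M,p[0],yb,p[1],d),c))
p=ppos(np.radians(105),64.5,60.5,sg);print(105,rel(tool(M,p[0],yb,p[1],105),c))
E
python3 arc.py; python3 st.py
```

```text
time_s: 6.65
position: [0.5195, -0.0255, 0.1283]
orientation: [2.096, -0.007, 2.885]
force: [-0.0, -0.3, -1.4]
width: 0.0055
beta 30.09316671623169
pivot x, s: [66.39222859 -7.73085646]
32 ([1, 2, 4], [-0.03, 0.0, -0.0])
40 ([3, 13, 19], [-0.17, 0.04, -0.0])
48 ([7, 25, 32], [-0.3, 0.07, -0.0])
56 ([10, 39, 43], [-0.44, 0.11, -0.0])
64 ([14, 54, 51], [-0.57, 0.14, -0.0])
72 ([19, 70, 58], [-0.71, 0.18, -0.0])
80 ([23, 87, 62], [-0.84, 0.22, -0.0])
88 ([28, 105, 63], [-0.98, 0.25, -0.0])
96 ([33, 122, 63], [-1.11, 0.29, 0.0])
104 ([37, 140, 60], [-1.25, 0.32, 0.0])
105 ([38, 142, 60], [-1.27, 0.33, 0.0])
j [-0.64  0.62  1.95  0.97  1.32 -2.59] F [-0.  -0.3 -1.4] w 0.0055 t 6.7
box mm [-45.5   1.5 128.3] beta 30.1 zy 0.007 yy [ 0.5  -0.    0.87]
```

```bash
python3 -m pendant '[[[3,13,19],[-0.17,0.04,0]],[[7,25,32],[-0.3,0.07,0]],[[10,39,43],[-0.44,0.11,0]],[[14,54,51],[-0.57,0.14,0]],[[19,70,58],[-0.71,0.18,0]],[[23,87,62],[-0.84,0.22,0]],[[28,105,63],[-0.98,0.25,0]],[[28,105,63],[-0.98,0.25,0]]]'
python3 arc.py; python3 st.py
python3 - <<'E'
from g import *
save("scene","s3")
A=cv2.resize(cv2.imread("pics/s3.png")[110:235,240:400],(640,500));cv2.imwrite("pics/s3c.png",A)
E
```

```text
time_s: 7.45
position: [0.5487, 0.0846, 0.1929]
orientation: [3.111, 0.006, 2.888]
force: [3.0, -2.7, 1.6]
width: 0.0054
beta 88.21716823856183
pivot x, s: [69.56448341 -9.52201872]
96 ([3, 13, 0], [-0.13, 0.04, -0.01])
104 ([8, 30, -3], [-0.26, 0.08, -0.01])
105 ([9, 32, -3], [-0.28, 0.08, -0.01])
j [ 0.13  0.26  1.82  0.03  1.05 -1.2 ] F [ 3.  -2.7  1.6] w 0.0054 t 7.5
box mm [ 68.4   1.6 192.9] beta 88.2 zy -0.006 yy [1.   0.01 0.03]
```

View pics/s3c.png

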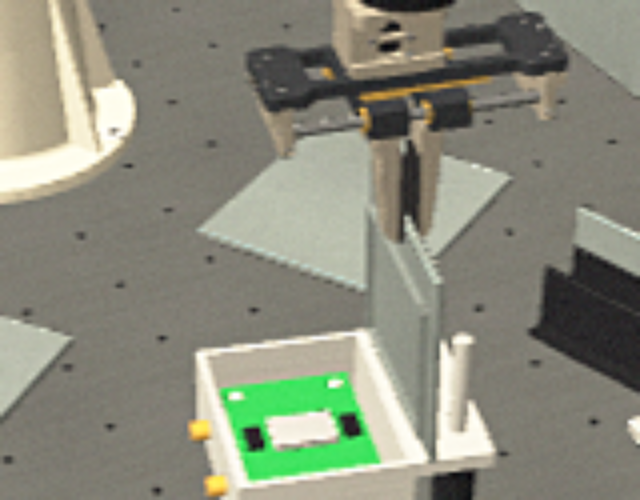

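The lid stands upright on the ledge, gripped at crop (405,235), with the board visible in the open box. I'll lean it back and release it.

```bash
python3 -m pendant '[[[3,13,0],[-0.13,0.04,-0.01]],[[8,30,-3],[-0.26,0.08,-0.01]],[[9,32,-4],[-0.28,0.08,-0.01]],[[9,32,-4],[-0.28,0.08,-0.01]],[[9,32,-4],[-0.28,0.08,-0.01]]]'
python3 st.py
python3 -m pendant '[[[0,0,0],[0,0,0]],[[0,0,0],[0,0,0]],[[0,0,0],[0,0,0]],[[0,0,0],[0,0,0]]]' 0.3
python3 - <<'E'
from g import *
save("scene","s4")
A=cv2.resize(cv2.imread("pics/s4.png")[110:235,240:400],(640,500));cv2.imwrite("pics/s4c.png",A)
E
python3 st.py
```

```text
time_s: 8.0
position: [0.557, 0.1111, 0.1874]
orientation: [-2.887, -0.003, 2.872]
force: [2.3, 1.4, 3.3]
width: 0.0055
j [ 0.33  0.38  1.69 -0.22  1.23 -0.89] F [2.3 1.4 3.3] w 0.0055 t 8.0
box mm [ 96.2   0.5 187.4] beta 104.6 zy 0.005 yy [ 0.97 -0.01 -0.25]
time_s: 8.4
position: [0.5561, 0.1109, 0.1871]
orientation: [-2.885, -0.003, 2.871]
force: [-0.4, -0.0, 0.0]
width: 0.0273
j [ 0.33  0.38  1.69 -0.22  1.23 -0.88] F [-0.7  0.1 -0.2] w 0.0278 t 8.4
box mm [ 95.9   1.2 187.2] beta 104.7 zy 0.005 yy [ 0.97 -0.01 -0.25]
```

View pics/s4c.png

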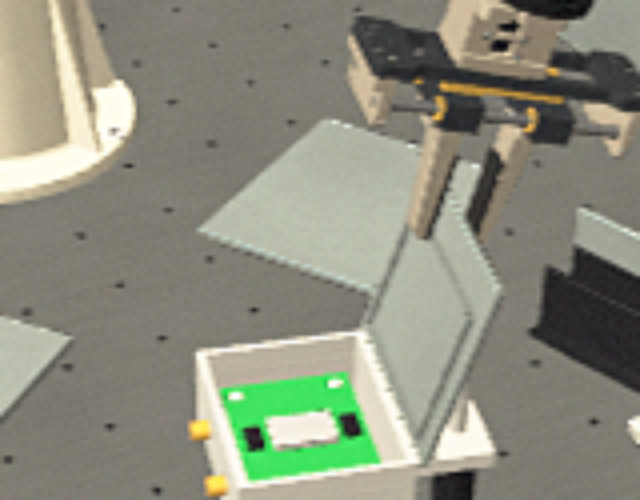

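The lid leans on the posts with the jaws open on both sides. I'll wait a moment, then regrip 10 mm deeper.

```bash
python3 -m pendant '[[[0,0,0],[0,0,0]],[[0,0,0],[0,0,0]],[[0,0,0],[0,0,0]],[[0,0,0],[0,0,0]],[[-1,-2,-9],[0,0,0]],[[-1,-2,-9],[0,0,0]],[[-1,-2,-9],[0,0,0]]]' 0.4
python3 -m pendant '[[[0,0,0],[0,0,0]],[[0,0,0],[0,0,0]],[[0,0,0],[0,0,0]],[[0,0,0],[0,0,0]],[[0,0,0],[0,0,0]]]' 0
python3 st.py
```

```text
time_s: 9.15
position: [0.5552, 0.1093, 0.1778]
orientation: [-2.884, -0.003, 2.872]
force: [-0.2, -0.9, -1.0]
width: 0.037
time_s: 9.65
position: [0.5554, 0.1095, 0.1782]
orientation: [-2.885, -0.002, 2.872]
force: [1.2, 0.2, -0.9]
width: 0.006
j [ 0.33  0.38  1.7  -0.23  1.21 -0.88] F [ 1.2  0.2 -0.9] w 0.006 t 9.7
box mm [ 94.2   1.6 178.2] beta 104.7 zy 0.004 yy [ 0.97 -0.01 -0.25]
```

```bash
python3 -m pendant '[[[0,-1,15],[0,0,0]],[[0,-3,40],[0,0,0]],[[0,-3,80],[0,0,0]],[[0,-3,120],[0,0,0]],[[0,-3,140],[0,0,0]],[[0,-3,140],[0,0,0]]]'
cat > rk.py <<'E'
from g import *
import sys
M=T(*K);c=cur();s=ctrl.get_state();q=np.linalg.inv(M)@np.r_[c[0],1];L=M[:3,:3].T@c[1].as_matrix()
print("rack mm",(q[:3]*1e3).round(1),"z",L[:,2].round(3),"y",L[:,1].round(3),"F",s["force"].round(1),"w",round(s["width"],4),"t",round(s["time_s"],1),s["joints"].round(2))
for a in sys.argv[1:]:
    v=[float(t) for t in a.split(",")];print(a,rel(tool(M,*v),c))
E
python3 rk.py 27.6,0,290,104.7 27.6,0,200,104.7
```

```text
time_s: 10.25
position: [0.5569, 0.1068, 0.3224]
orientation: [-2.888, 0.003, 2.872]
force: [0.1, -0.5, -3.2]
width: 0.0058
rack mm [-191.5   28.9  322.4] z [-0.209  0.138 -0.968] y [ 0.8   -0.545 -0.251] F [ 0.1 -0.5 -3.2] w 0.0058 t 10.2 [ 0.32  0.26  1.55 -0.21  1.48 -0.95]
27.6,0,290,104.7 ([-43, 217, -32], [-0.0, 0.0, 0.6])
27.6,0,200,104.7 ([-43, 217, -122], [-0.0, 0.0, 0.6])
```

```bash
python3 -m pendant '[[[-5,25,0],[0,0,0.07]],[[-12,60,0],[0,0,0.17]],[[-20,100,0],[0,0,0.28]],[[-28,140,0],[0,0,0.39]],[[-36,180,-10],[0,0,0.5]],[[-43,217,-30],[0,0,0.6]],[[-43,217,-50],[0,0,0.6]],[[-43,217,-50],[0,0,0.6]]]'
python3 - <<'E'
from g import *
a=save("scene","s5");b=save("top","t5")
A=cv2.resize(cv2.imread("pics/s5.png")[90:240,320:480],(480,450));Bm=cv2.resize(cv2.imread("pics/t5.png")[140:290,140:247],(320,450))
cv2.imwrite("pics/s5c.png",np.hstack([A,Bm]))
E
python3 rk.py 27.6,0,200,104.7 27.6,0,124,104.7
```

```text
time_s: 11.05
position: [0.51, 0.323, 0.2642]
orientation: [-2.882, -0.009, -2.809]
force: [0.2, -1.1, -4.2]
width: 0.0058
rack mm [ 27.4   2.  267.6] z [-0.255  0.003 -0.967] y [ 0.967  0.004 -0.255] F [ 0.9 -0.1 -2.3] w 0.0054 t 11.2 [ 0.7   0.33  1.57 -0.25  1.35 -1.13]
27.6,0,200,104.7 ([2, 1, -68], [0.0, -0.0, -0.0])
27.6,0,124,104.7 ([2, 1, -144], [0.0, -0.0, -0.0])
```

View pics/s5c.png

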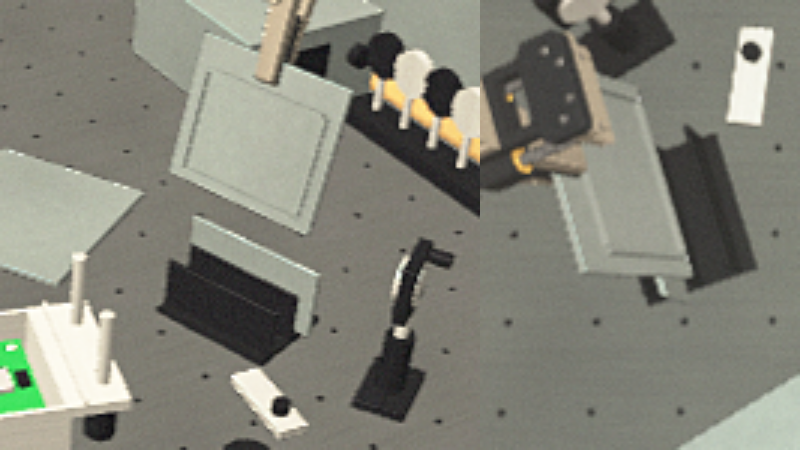

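The lid hangs over the rack, parallel to its slot, with the bottom edge at crop (170,170)-(308,233). I'll compare those corners with the model's prediction before lowering.

```bash
python3 - <<'E'
from g import *
M=T(*K)
for x,z in((0,150.6),(-6,149)):
  for y in(-78,82):
    X=pt(M,np.array([x-.2,y,z])/1e3);print(x,y,"scene",(proj("scene",X)-[320,90])*3,"top",(proj("top",X)-[140,140])*[320/107,3])
E
python3 -m pendant '[[[1,1,-30],[0,0,0]],[[2,1,-60],[0,0,0]],[[2,1,-75],[0,0,0]],[[2,1,-75],[0,0,0]]]'
```

```text
0 -78 scene [310.36335129 230.35239908] top [148.15393085  88.04467822]
0 82 scene [172.35232177 166.39951451] top [204.41299915 279.92464378]
-6 -78 scene [306.46702401 234.43299012] top [156.11622703  86.16914328]
-6 82 scene [168.43832111 170.14397309] top [212.50494737 277.57958991]
time_s: 11.55
position: [0.5141, 0.3231, 0.1921]
orientation: [-2.883, -0.005, -2.812]
force: [0.3, 0.4, -3.9]
width: 0.0059
```

The prediction matches within about 1 mm, so I'm lowering into the slot.

```bash
python3 rk.py 27.6,0,124,104.7; python3 -m pendant '[[[0,0,-15],[0,0,0]],[[0,0,-30],[0,0,0]],[[0,0,-45],[0,0,0]],[[0,0,-55],[0,0,0]],[[0,0,-62],[0,0,0]],[[0,0,-65],[0,0,0]],[[0,0,-65],[0,0,0]]]'; python3 rk.py 27.6,0,124,104.7
```

```text
rack mm [ 27.1  -0.  192.1] z [-0.255  0.004 -0.967] y [ 0.967  0.003 -0.255] F [ 0.3  0.4 -3.9] w 0.0059 t 11.6 [ 0.7   0.4   1.64 -0.26  1.21 -1.1 ]
27.6,0,124,104.7 ([0, 0, -68], [0.0, -0.0, -0.0])
time_s: 12.25
position: [0.5145, 0.3245, 0.1281]
orientation: [-2.885, -0.002, -2.811]
force: [0.9, 0.6, -3.3]
width: 0.0057
rack mm [ 28.3  -0.9 128.1] z [-0.254  0.001 -0.967] y [ 0.967  0.004 -0.254] F [ 0.9  0.6 -3.3] w 0.0057 t 12.2 [ 0.7   0.47  1.69 -0.27  1.09 -1.06]
27.6,0,124,104.7 ([-1, -1, -4], [0.0, -0.0, -0.0])
```

```bash
python3 -m pendant '[[[0,-1,-2],[0,0,0]],[[0,-1,-4],[0,0,0]],[[0,-1,-6],[0,0,0]],[[0,-1,-6],[0,0,0]]]'; python3 rk.py
```

```text
time_s: 12.65
position: [0.515, 0.3241, 0.124]
orientation: [-2.885, -0.0, -2.811]
force: [-4.0, 0.4, 7.8]
width: 0.006
rack mm [ 27.8  -1.3 124. ] z [-0.254 -0.001 -0.967] y [ 0.967  0.003 -0.254] F [-4.   0.4  7.8] w 0.006 t 12.7 [ 0.7   0.48  1.69 -0.27  1.08 -1.06]
```

It is seated: the force changed sign to 8 N upward. Releasing and retreating along the tool axis.

```bash
python3 -m pendant '[[[0,0,1],[0,0,0]],[[0,0,1],[0,0,0]],[[0,0,1],[0,0,0]],[[0,0,1],[0,0,0]],[[0,0,1],[0,0,0]]]' 0.35
python3 -m pendant '[[[0,3,10],[0,0,0]],[[-1,8,30],[0,0,0]],[[-2,14,60],[0,0,0]],[[-3,22,100],[0,0,0]],[[-4,30,140],[0,0,0]],[[-4,30,140],[0,0,0]]]'
python3 - <<'E'
from g import *
a=save("scene","s6");b=save("top","t6")
A=cv2.resize(cv2.imread("pics/s6.png")[90:240,320:480],(480,450));Bm=cv2.resize(cv2.imread("pics/t6.png")[140:290,210:317+53],(480,450))
cv2.imwrite("pics/s6c.png",np.hstack([A,Bm])[:,:800])
for q in ["lid_mid","hole0","hole1","hole2","hole3","ledge"]:
  for c in("top","scene"): print(q,c,[(np.round(r["position"],1).tolist(),round(r["p"],2)) for r in ctrl.place_of(c,q)])
E
python3 rk.py
```

```text
time_s: 13.15
position: [0.5146, 0.3235, 0.1233]
orientation: [-2.885, -0.002, -2.811]
force: [0.5, 0.3, 0.5]
width: 0.0321
time_s: 13.75
position: [0.5126, 0.3562, 0.27]
orientation: [-2.888, 0.007, -2.81]
force: [0.8, 0.3, 0.1]
width: 0.0324
lid_mid top [([240.3, 305.0], 0.84), ([202.1, 206.4], 0.81), ([406.4, 291.1], 0.78)]
lid_mid scene [([210.0, 200.9], 0.79), ([399.6, 177.8], 0.73), ([327.5, 163.9], 0.56)]
hole0 top [([302.5, 220.4], 0.8), ([307.7, 180.6], 0.77), ([325.9, 228.0], 0.7), ([334.8, 188.5], 0.57)]
hole0 scene [([300.3, 209.4], 0.94), ([321.1, 208.0], 0.78), ([306.3, 234.0], 0.66), ([329.9, 229.2], 0.58)]
hole1 top [([302.5, 220.4], 0.8), ([307.7, 180.6], 0.77), ([325.9, 228.0], 0.7), ([334.8, 188.5], 0.57)]
hole1 scene [([300.3, 209.4], 0.94), ([321.1, 208.0], 0.78), ([306.3, 234.0], 0.66), ([329.9, 229.2], 0.58)]
hole2 top [([302.5, 220.4], 0.8), ([307.7, 180.6], 0.77), ([325.9, 228.0], 0.7), ([334.8, 188.5], 0.57)]
hole2 scene [([300.3, 209.4], 0.94), ([321.1, 208.0], 0.78), ([306.3, 234.0], 0.66), ([329.9, 229.2], 0.58)]
hole3 top [([302.5, 220.4], 0.8), ([307.7, 180.6], 0.77), ([325.9, 228.0], 0.7), ([334.8, 188.5], 0.57)]
hole3 scene [([300.3, 209.4], 0.94), ([321.1, 208.0], 0.78), ([306.3, 234.0], 0.66), ([329.9, 229.2], 0.58)]
ledge top [([319.4, 119.6], 0.9), ([292.3, 191.3], 0.68)]
ledge scene [([354.9, 274.0], 0.76), ([342.8, 205.8], 0.71), ([450.6, 221.4], 0.62)]
rack mm [ 56.9  -6.4 263.2] z [-0.254  0.001 -0.967] y [ 0.967  0.004 -0.254] F [ 0.2  0.2 -0.1] w 0.0319 t 14.4 [ 0.74  0.37  1.53 -0.24  1.36 -1.1 ]
```

View pics/s6c.png

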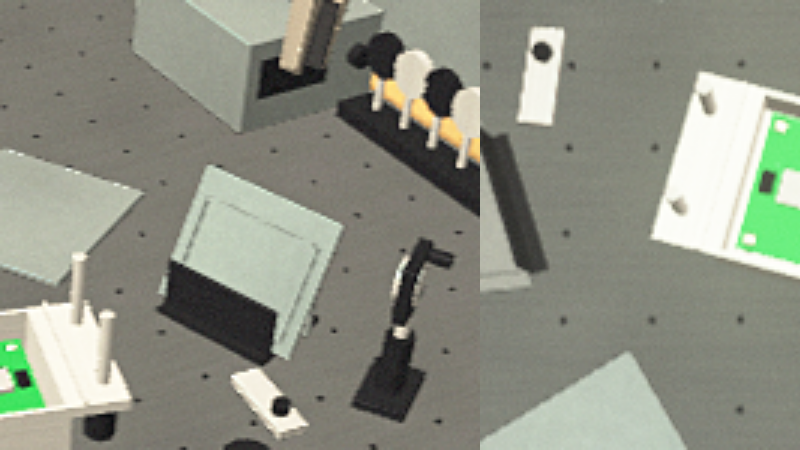

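The lid stands in the slot, leaning on the middle panel. Next I fit the board's pose from its four holes.

Run:
```python
from g import *
from scipy.optimize import least_squares
m,e=tri((202.1,206.4),(399.6,177.8));print("lid_mid rack",((np.linalg.inv(T(*K))@np.r_[m,1])[:3]*1e3).round(1),e)
tp=[(334.8,188.5),(325.9,228),(307.7,180.6),(302.5,220.4)];sc=[(300.3,209.4),(321.1,208),(306.3,234),(329.9,229.2)]
sc=[(306.3,234.),(300.3,209.4),(329.9,229.2),(321.1,208)]
H=[(-.036,-.052),(-.036,.052),(.036,-.052),(.036,.052)]
for nm,tt in(("top",("top",)),("both",("top","scene"))):
    f=lambda p:np.concatenate([proj(c,pt(T(*p),(a,b,.033)))-q for c in tt for (a,b),q in zip(H,tp if c=="top" else sc)])
    s=least_squares(f,B);print(nm,s.x.round(4),np.degrees(s.x[2]),s.fun.round(1))
    print("board in box frame",((np.linalg.inv(T(*B))@[*s.x[:2],0,1])[:2]*1e3).round(1))
np.save("board.npy",s.x)
# check box: posts
print([ (proj("top",pt(T(*B),(.0965,y,.135)))-[210,140])*3 for y in(-.045,.045)])
M=T(*B);c=cur()
R=Ro.from_matrix(np.stack([M[:3,0],-M[:3,1],-M[:3,2]],1));R2=Ro.from_matrix(np.stack([-M[:3,0],M[:3,1],-M[:3,2]],1))
for r in(R,R2): print((r*c[1].inv()).as_rotvec())
```

```text
lid_mid rack [12.2 -1.9 70.6] 0.004442725946286075
top [0.5323 0.0199 1.3522] 77.47490260764589 [ 0.4 -0.4  1.2 -1.6  0.9  1.9 -2.5  0.2]
board in box frame [1.7 0.9]
both [0.5326 0.0181 1.327 ] 76.03321769592128 [ 1.5 -0.1  1.3 -1.5  2.2  1.5 -2.2 -0.4  0.3 -0.8 -2.3  0.   2.7 -0.2
  1.6 -2.3]
board in box frame [0. 0.]
[array([223.23801508,  86.34357231]), array([192.62392597, 193.40982794])]
[ 0.22815276 -0.21666414 -2.14838716]
[0.18426847 0.1940393  0.97349259]
```

```bash
cat > bd.py <<'E'
from g import *
import sys
M=T(*B);c=cur();s=ctrl.get_state()
R2=Ro.from_matrix(np.stack([-M[:3,0],M[:3,1],-M[:3,2]],1))
q=np.linalg.inv(M)@np.r_[c[0],1];print("box mm",(q[:3]*1e3).round(1),"F",s["force"].round(1),"w",round(s["width"],4),"t",round(s["time_s"],1),s["joints"].round(2))
for a in sys.argv[1:]:
    v=np.array([float(t) for t in a.split(",")])/1e3;print(a,rel((pt(M,v),R2),c))
E
python3 bd.py 0,0,200
python3 -m pendant '[[[0,-40,0],[0,0,0]],[[0,-80,0],[0.03,0.03,0.15]],[[5,-130,0],[0.06,0.06,0.3]],[[8,-180,0],[0.09,0.1,0.45]],[[12,-230,0],[0.12,0.13,0.6]],[[16,-280,0],[0.15,0.16,0.75]],[[20,-320,0],[0.18,0.19,0.9]],[[20,-338,-30],[0.18,0.19,0.97]]]' 0.85
python3 bd.py 0,0,120 0,0,40 0,0,24
```

```text
box mm [318.3 107.9 263.2] F [ 0.2  0.2 -0.1] w 0.0319 t 14.4 [ 0.74  0.37  1.53 -0.24  1.36 -1.1 ]
0,0,200 ([22, -335, -63], [0.18, 0.19, 0.97])
time_s: 15.25
position: [0.5318, 0.0318, 0.2456]
orientation: [-3.113, -0.013, -1.947]
force: [0.2, -0.2, 0.6]
width: 0.0781
box mm [ 13.    4.3 245.6] F [ 0.2 -0.2  0.6] w 0.0781 t 15.2 [ 0.07  0.17  1.81 -0.03  1.14 -2.68]
0,0,120 ([1, -14, -126], [0.02, 0.02, 0.11])
0,0,40 ([1, -14, -206], [0.02, 0.02, 0.11])
0,0,24 ([1, -14, -222], [0.02, 0.02, 0.11])
```

```bash
python3 -m pendant '[[[1,-14,-30],[0.02,0.02,0.11]],[[1,-14,-70],[0.02,0.02,0.11]],[[1,-14,-110],[0.02,0.02,0.11]],[[1,-14,-126],[0.02,0.02,0.11]],[[1,-14,-126],[0.02,0.02,0.11]],[[1,-14,-126],[0.02,0.02,0.11]]]'
python3 - <<'E'
from g import *
a=save("scene","s7");b=save("top","t7")
A=cv2.resize(cv2.imread("pics/s7.png")[140:260,260:388],(480,450));Bm=cv2.resize(cv2.imread("pics/t7.png")[150:260,260:370],(320,320));Bm=np.vstack([Bm,np.zeros((130,320,3),np.uint8)])
cv2.imwrite("pics/s7c.png",np.hstack([A,Bm]))
E
python3 bd.py 0,0,40 0,0,24
```

```text
time_s: 15.85
position: [0.5314, 0.0194, 0.1176]
orientation: [3.141, -0.003, -1.841]
force: [0.0, -1.2, 0.0]
width: 0.078
box mm [  1.3   0.9 118.6] F [0.1 0.8 0.1] w 0.078 t 15.9 [ 0.04  0.33  1.92 -0.    0.9  -2.83]
0,0,40 ([1, -1, -79], [0.0, 0.0, 0.01])
0,0,24 ([1, -1, -95], [0.0, 0.0, 0.01])
```

View pics/s7c.png

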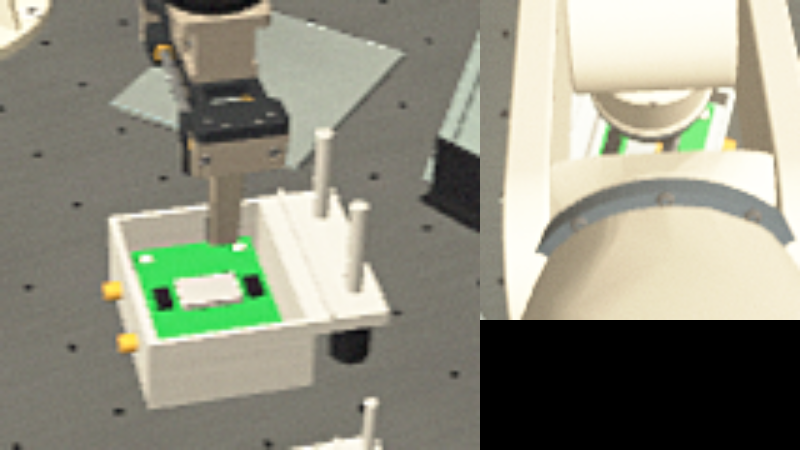

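The gripper is aligned over the box, clear of the posts at crop (322,170) and (357,245). I'm descending and pressing.

```bash
python3 -m pendant '[[[1,-1,-30],[0,0,0.01]],[[1,-1,-55],[0,0,0.01]],[[1,-1,-72],[0,0,0.01]],[[1,-1,-77],[0,0,0.01]],[[1,-1,-77],[0,0,0.01]]]'; python3 bd.py
python3 -m pendant '[[[0,0,-3],[0,0,0]],[[0,0,-6],[0,0,0]],[[0,0,-9],[0,0,0]],[[0,0,-12],[0,0,0]],[[0,0,-12],[0,0,0]]]'; python3 bd.py 0,0,24
```

```text
time_s: 16.45
position: [0.5324, 0.0185, 0.0406]
orientation: [3.141, -0.003, -1.831]
force: [-0.4, -0.2, 0.2]
width: 0.0777
box mm [ 0.3  0.4 40.6] F [-0.4 -0.2  0.2] w 0.0777 t 16.4 [ 0.03  0.45  1.96 -0.    0.74 -2.84]
time_s: 16.95
position: [0.5326, 0.0184, 0.0287]
orientation: [-3.141, -0.003, -1.831]
force: [-0.5, -0.2, 0.3]
width: 0.078
box mm [ 0.3  0.2 28.7] F [-0.5 -0.2  0.3] w 0.078 t 16.9 [ 0.03  0.47  1.97 -0.    0.71 -2.84]
0,0,24 ([0, 0, -5], [0.0, -0.0, -0.0])
```

```bash
for i in 1; do python3 -m pendant '[[[0,0,-2],[0,0,0]],[[0,0,-4],[0,0,0]],[[0,0,-4],[0,0,0]]]'; python3 -m pendant '[[[0,0,-2],[0,0,0]],[[0,0,-4],[0,0,0]],[[0,0,-4],[0,0,0]]]'; done; python3 bd.py
```

```text
time_s: 17.25
position: [0.5321, 0.0184, 0.0244]
orientation: [3.141, -0.003, -1.831]
force: [-2.2, 0.7, 5.7]
width: 0.0777
time_s: 17.55
position: [0.5322, 0.0184, 0.0241]
orientation: [3.141, -0.003, -1.831]
force: [-17.4, -0.3, 60.5]
width: 0.0784
box mm [ 0.2  0.6 24.1] F [-17.4  -0.3  60.5] w 0.0784 t 17.6 [ 0.03  0.47  1.97 -0.    0.7  -2.84]
```

The fingers bottomed at 24.1 mm with 60 N, which is the seated board's top height. Retreating to check.

```bash
python3 -m pendant '[[[0,0,8],[0,0,0]],[[0,0,30],[0,0,0]],[[0,0,70],[0,0,0]],[[0,0,120],[0,0,0]],[[-20,0,170],[0,0,0]],[[-40,0,200],[0,0,0]],[[-70,0,220],[0,0,0]],[[-110,0,220],[0,0,0]]]'
python3 -m pendant '[[[-50,0,0],[0,0,0]],[[-100,0,0],[0,0,0]],[[-100,0,0],[0,0,0]],[[-100,0,0],[0,0,0]]]'
python3 - <<'E'
from g import *
a=save("scene","s8");b=save("top","t8")
A=cv2.resize(cv2.imread("pics/s8.png")[130:250,270:440],(800,565));
M=T(*B)
for z,col in((.024,(0,0,255)),(.035,(255,0,0))): quad(A,"scene",M,-.046,.046,-.062,.062,z,col,np.array([270,130]),4.706)
cv2.imwrite("pics/s8c.png",A)
m1=ctrl.place_of("top","lid_mid");m2=ctrl.place_of("scene","lid_mid")
print([r["position"] for r in m1],[r["position"] for r in m2])
E
python3 bd.py
```

```text
time_s: 18.35
position: [0.4233, 0.0185, 0.2428]
orientation: [-3.137, -0.002, -1.831]
force: [0.2, -0.3, 1.0]
width: 0.0783
time_s: 18.75
position: [0.3218, 0.0184, 0.2405]
orientation: [-3.141, -0.003, -1.831]
force: [0.3, -0.1, 0.2]
width: 0.0782
[[201.5, 207.2], [404.7, 291.3], [240.7, 305.5]] [[330.4, 162.3], [402.2, 177.3], [209.2, 200.1]]
box mm [-53.7 202.6 240.2] F [ 0.6 -0.7  0.1] w 0.0784 t 18.9 [ 0.06 -0.18  2.17 -0.    1.16 -2.82]
```

View pics/s8c.png

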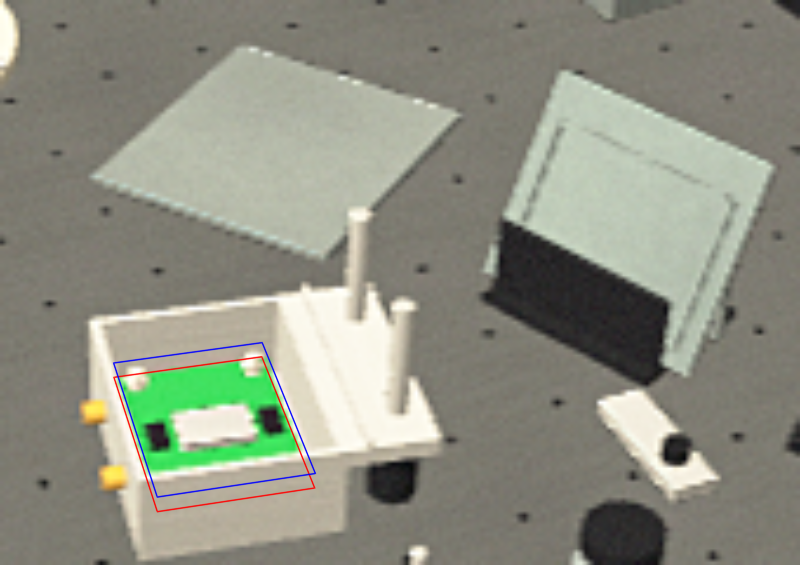

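Run:
```python
from g import *
m,e=tri((201.5,207.2),(402.2,177.3));print(((np.linalg.inv(T(*K))@np.r_[m,1])[:3]*1e3).round(1),e)
print(ctrl.sign_off())
```

```text
[17.2 -3.5 69.4] 0.0029130534111949744
the job is handed in; nothing more can be done
None
```

I finished all three steps and handed the job in at about 19 s of the 67 s allowed; no verdict was reported.

- **Lid on the posts:** I tipped it up by the overhanging edge and released it leaning on the posts at about 105°. The force reading was near zero after release.
- **Lid in the rack:** I regripped it, lifted it off and lowered it into the empty slot, where it touched down with about 8 N before I let go. It leans about 15° on the middle panel. The last measurement puts its middle at x=17, y=-4 and z=69 mm in the rack's frame, about 63 mm above the slot floor. An earlier reading gave x=12 mm; both are within limits.
- **Board:** I pressed it with the spread fingers until they stopped at 24.1 mm with 60 N, the height of a fully seated board top. The overlay matches the seated height along the far edge.
- **What I could not see:** The near wall hid the other two standoffs. That they clicked is inferred from both fingers bottoming at the seated height.
- **Disagreements:** The network's hole positions were up to about 2.7 pixels off my fitted pose. The lid stood about 4 mm off the position expected on the ledge.
- **Bystanders:** I never came near them. Those in the last picture looked unmoved; I did not measure their positions.

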